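# Zero the glassworker's scale

### The job

Two identical scales stand on the glassworker's bench: zero the one whose steel cup is empty by pressing its tare key, the oblong one at the right-hand end of its key row as seen from the robot's side, gently all the way down with the fingertips, then let it spring back up and draw the hand a good hand's breadth away. The other scale, with glass marbles in its cup, is in the middle of a weighing, so touch neither it nor either cup. Press no other key, and leave the scales and everything else on the bench standing where they are.

Things in the scene. Friction and masses are not known exactly. Their poses are not given: they have to be found in the camera images.
- scale_empty: bench scale whose pan carries the EMPTY cup: the one to zero. 160 wide (y), 215 deep (x) mm, white, loose, 1 kg. Origin: centre of underside; x from key panel to pan, y to the panel's left seen from the robot. Panel: front 83 mm, rising 24 to 42 mm, 3 grey keys by its front edge; steel pan 124 square, top 47 high, centred 42 behind the origin
- scale_filled: the other, identical bench scale, whose cup holds three amber glass marbles: a weighing in progress. Same size, layout and axes as scale_empty (on both, behind the keys: a display and, right of it, a small round green spirit level, which is no key)
- tare_empty (a joint): key to press: the only oblong key of scale_empty, at the right-hand end (-y) of its row; 34 wide (y), 20 deep (x), 6 mm proud of the panel, moves square to it, acts from 0.0025 m down; no other key within 25 mm. 0 up, 0.004 m fully down; spring: 1 N to start, 5 N at the bottom
- tare_empty_top (a point): centre of that oblong key's top face, 34 mm above the table when up, moving down with it; 87 mm in front (-x) and 46 mm right (-y) of the scale's origin. Its z is square to the panel (12 degrees towards the front), y as on the scale
- units_empty (a joint): small round key (15 mm across) in the middle of scale_empty's row, 56 mm left of the tare key's centre: leave alone; 0 up, 0.004 m fully down; spring: 1 N to start, 5 N at the bottom
- power_empty (a joint): small round key (15 mm across) at the left end of scale_empty's row, 98 mm left of the tare key's centre: leave alone; 0 up, 0.004 m fully down; spring: 1 N to start, 5 N at the bottom
- tare_filled (a joint): oblong tare key of the other scale: leave alone; 0 up, 0.004 m fully down; spring: 1 N to start, 5 N at the bottom
- units_filled (a joint): middle round key of the other scale: leave alone; 0 up, 0.004 m fully down; spring: 1 N to start, 5 N at the bottom
- power_filled (a joint): left round key of the other scale: leave alone; 0 up, 0.004 m fully down; spring: 1 N to start, 5 N at the bottom
- cup_empty: open round steel cup, empty, 72 mm across the rim, 35 mm high, standing loose on scale_empty's pan (rim 82 mm above the table); origin: centre of its underside, z up
- cup_filled: the same steel cup with three loose amber glass marbles (22 mm) in it, on scale_filled's pan; origin: centre of its underside, z up
- pan_empty (a point): centre of the top of scale_empty's pan
- pan_filled (a point): centre of the top of scale_filled's pan
- jar_tall: closed green glass jar with black lid, 50 mm across, 72 mm high, loose, between the two scales; origin: centre of underside
- jar_squat: closed amber glass jar with metal lid, 60 mm across, 55 mm high, loose, at the right; origin: centre of underside
- tweezers: long steel tweezers lying flat, 158 mm long (along its x), 22 mm wide, 8 mm high, loose, between the scales; origin: under their middle
- paddle: black graphite paddle with turned wooden handle, 243 mm long (along its x), 60 mm wide, 28 mm high, lying loose at the left; origin: underneath, between blade and handle
- paperweight: clear solid glass paperweight, 68 mm across, 56 mm high, loose, at the right; origin: centre of underside
- scoop: steel long-handled spoon, 160 mm, lying loose at the far left beside the paddle; origin under its middle
Things that resemble listed ones, but are neither listed nor needed, are in the scene too. Leave any red or turquoise look-alike of the cup_filled alone.

How it is judged:
By the outcome, as a careful person would: the job done as asked, in the order asked, and still so for the second after the job is handed in, with the robot touching nothing.
It also fails if it takes over 32 s, if anything falls off the work surface, if the arm or the gripper's body presses on something with over 40 N, if the wrist force passes 120 N, or if a joint passes its speed limit or range.

### The arm

A 6-joint arm with a two-finger parallel gripper is mounted at the origin on the work surface. World frame = base frame: x ahead of the robot, y to its left, z up, the work surface at z = 0. Lengths are in m, angles in rad, forces in N, time in s.
With the tool pointing down it reaches from about 0.325 to 0.75 m from the base axis. Payload 7.6 kg.
Tool frame: the origin (TCP) lies between the finger pads, 19 mm behind the fingertips; this is the grasp point; z points along the fingers, y is the line along which they close (so a half turn about z gives the same grasp; the last joint's range is limited). The gripper opens to 85 mm and grips with 20 to 120 N. Pads are 22 mm wide; open, the fingers measure 114 mm over their backs; the gripper's body (76 mm by 85 mm) begins 54 mm behind the grasp point. The pads swing forward as they close: fully open they stand 13 mm farther back than shut.
Start: joints at [-1.366, 0.052, 1.401, -0, 1.689, -0.07], TCP at [0.142, -0.505, 0.25] pointing down, gripper open.
Joint ranges: [-2.9, 2.9], [-0.91, 2.17], [0.12, 2.37], [-1.06, 4.2], [0.26, 2.73], [-2.93, 2.93]. Speed limits (rad/s): [2.57, 2.57, 3.01, 3.14, 3.14, 3.14].

### API

Orientations are given as a unit quaternion [x, y, z, w].
In Python, from plant import read_state, snapshot, calibration, close_job gives the robot as it stands. The module is installed in compiled form; this text tells all that it offers.
- The arm moves only by the tool servo_tool, never from a script. Its argument "targets" is one flat list of numbers, 7 for each row, row after row: the shift along the world's x, y, z scaled (see below), then the turn, a rotation vector about the world's x, y, z scaled (see below), then the opening, from 0 (shut) to 1 (fully open). In form: [dx, dy, dz, ax, ay, az, jaw, dx, dy, dz, ax, ay, az, jaw, ...]. A call has 1 to 5 rows; each row is the pose to reach, as a shift and turn from the pose commanded when the call began, turning the shorter way round; what a row does not reach only later rows make up. The controller multiplies each number of a shift by 0.25 m and each number of a turn by 360 degrees. A row lasts 1/8 s, in which the tool goes at most 62.5 mm and 10.7 degrees, less where a joint would pass 70% of its speed; a pose out of reach is approached as far as the arm can. A call with a number of a shift or a turn outside -1 to 1 is refused whole. A call with a gripper value outside its range is refused whole. The fingers move at their own pace and stop on an object; "newtons" is the grip in N (left out, the last holds). Time passes only in rows, so rows that repeat a pose let the fingers close. It gives the time, the measured TCP pose, the force, the opening and the grip force at its end, in the units of the state.
- read_state(): the state, without advancing time (a new reading comes with each control period).
- snapshot(name): name is "side" or "top"; returns (picture, depth): 384x512x3 uint8, blue, green, red; 384x512 float32, m along the optical axis (not along the pixel's ray), 0 where there is no reading.
- calibration(name): a dict with "mtx" (3x3 intrinsics, pixels), "R" (3x3) and "t" (3): a world point X has camera coordinates R X + t. Camera axes: x right, y down, z forward; pixel columns grow to the right and rows downward; lengths in m; the calibration is good to about 2 mm. A picture is of the moment at which its call begins. calibration takes no time and is no camera call.
- close_job(): hands the job in; it is judged then, once.
The state is a dict: "time": time; "joint_positions": joint angles; "joint_velocities": joint speeds; "joint_efforts": joint torques, N m; "ee_pos": TCP position; "eef_rot": TCP orientation; "force": force on the tool from outside, world axes, zero at the start; "ft_torque": the same for the moment, N m; "gripper_width": finger opening in m; "finger_force": force on a finger pad.
Only numpy, scipy, OpenCV 4.12 (cv2) and the standard library are available. Lean on these libraries where they do the work, as an engineer would, in place of code of your own. Each camera call takes 0.05 s, during which the arm holds its last target. There are 200 camera calls.

## Working session

There is one attempt and no reset: what is moved stays moved. The work goes in short steps, Python scripts to look and compute and a tool call to move; the robot and the scene stay as the last step left them, time stands still between calls to the robot, and variables do not carry over. Pictures are saved under pics/ and viewed, at most 10 in all, crops included, and the job is handed in when it is done.

Besides the shell and the picture viewer there is one more tool, called after ">>>" by a JSON object that holds its "api" and its "payload". servo_tool: Moves the arm, as the interface text tells. Its arguments: {"type":"object","properties":{"targets":{"type":"array","items":{"type":"number"}},"newtons":{"type":"number"}},"required":["targets"]}

```bash
mkdir -p pics; python3 - <<'E'
from plant import *
import cv2,numpy as np
for n in("top","side"):
    p,d=snapshot(n);cv2.imwrite(f"pics/{n}0.png",p);np.savez(f"{n}0.npz",p=p,d=d)
    c=calibration(n);print(n,c)
s=read_state();print(s)
E
```

```text
top {'mtx': array([[372.7230947 ,   0.        , 254.04529829],
       [  0.        , 372.7230947 , 188.86438698],
       [  0.        ,   0.        ,   1.        ]]), 'R': array([[ 0.01082002, -0.99991607, -0.00712623],
       [-0.98974962, -0.00969455, -0.14248403],
       [ 0.14240299,  0.00859486, -0.98977145]]), 't': array([0.03028164, 0.56819538, 1.02185729])}
side {'mtx': array([[474.94053703,   0.        , 251.66144644],
       [  0.        , 474.94053703, 192.43366258],
       [  0.        ,   0.        ,   1.        ]]), 'R': array([[-0.78171658, -0.62322453,  0.02259124],
       [-0.3675227 ,  0.43111617, -0.82405456],
       [ 0.50383157, -0.65247991, -0.56605982]]), 't': array([0.49031102, 0.22657329, 1.31286927])}
{'time': 0.1, 'joint_positions': array([-1.36627977e+00,  5.27833865e-02,  1.40162230e+00,  5.41748448e-06,
        1.68859651e+00, -7.03148065e-02]), 'joint_velocities': array([-3.42784289e-03, -9.11642860e-04, -2.82829551e-03, -2.04242652e-03,
       -9.98222729e-06,  5.21358855e-04]), 'joint_efforts': array([ 6.38676629e-04, -3.82584035e+01, -3.60986638e+01, -3.90032505e-05,
        4.81467214e-03, -1.84447862e-05]), 'ee_pos': array([ 0.14244392, -0.50505661,  0.24925205]), 'eef_rot': array([ 9.90573023e-01,  1.36983899e-01, -4.45714025e-05, -7.03369362e-04]), 'force': array([-0.7568717 , -0.02834723, -0.81229683]), 'ft_torque': array([0.02533703, 0.027803  , 0.01659391]), 'finger_force': 0.0, 'gripper_width': 0.08532101140835398}
```

View pics/top0.png

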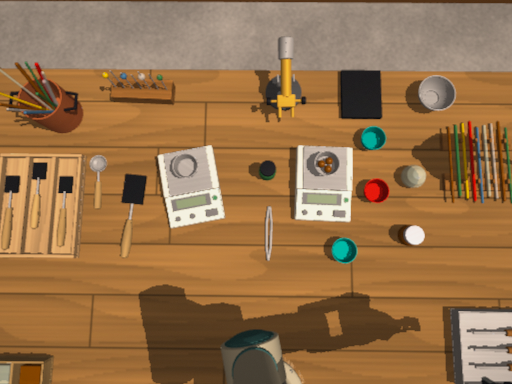

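View pics/side0.png

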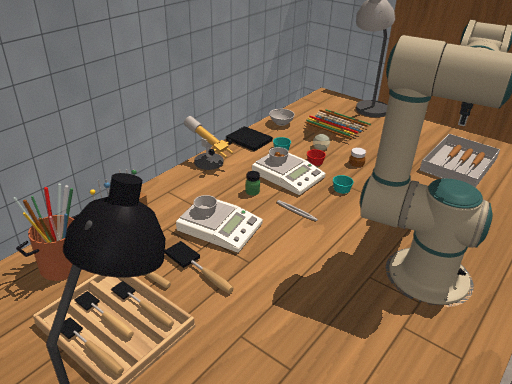

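The empty-cup scale is the left one in the top view, around px (190,185). The marbles are in the right one, around (325,165). I'll enlarge the left scale next.

```bash
cat > h.py <<'E'
import numpy as np,cv2
from plant import *
def world(n,u,v,z):
    "pixel -> world point on plane z"
    c=calibration(n);R=c["R"];o=-R.T@c["t"]
    r=R.T@np.linalg.inv(c["mtx"])@np.array([u,v,1.]);return o+r*(z-o[2])/r[2]
def proj(n,X):
    c=calibration(n);q=c["mtx"]@(c["R"]@np.asarray(X)+c["t"]);return q[:2]/q[2]
def cloud(n,d):
    c=calibration(n);v,u=np.indices(d.shape)
    P=np.stack([u,v,np.ones_like(u)],-1)@np.linalg.inv(c["mtx"]).T*d[...,None]
    return (P-c["t"])@c["R"]
E
python3 - <<'E'
from h import *
a=np.load("top0.npz");p,d=a["p"],a["d"]
W=cloud("top",d)
x0,y0=150,138
cv2.imwrite("pics/c1.png",cv2.resize(p[y0:y0+98,x0:x0+84],None,fx=6,fy=6,interpolation=cv2.INTER_CUBIC))
b=cv2.imread("pics/side0.png")
cv2.imwrite("pics/c2.png",cv2.resize(b[180:255,170:270],None,fx=7,fy=7,interpolation=cv2.INTER_CUBIC))
# points of the scale body above table
m=np.zeros(d.shape,bool);m[y0:y0+98,x0:x0+84]=1
m&=(W[...,2]>0.015)&(d>0)
n,l,s,c=cv2.connectedComponentsWithStats(m.astype(np.uint8));print(s,c)
i=1+np.argmax(s[1:,4]);P=W[l==i]
r=cv2.minAreaRect((P[:,:2]*1000).astype(np.float32));print(r,cv2.boxPoints(r))
# table height check, pan height
print(np.median(W[300:,60:120][...,2]),P[:,2].max())
E
```

```text
[[     0      0    512    384 192445]
 [   158    145     68     83   4163]] [[256.89104939 191.62347684]
 [191.19529186 185.79197694]]
((577.63818359375, 217.92523193359375), (216.19493103027344, 160.1851806640625), 11.427759170532227) [[455.81482  275.01242 ]
 [487.5526   118.002846]
 [699.46155  160.83804 ]
 [667.72375  317.84763 ]]
0.001150541652619417 0.08656009590413875
```

View pics/c1.png

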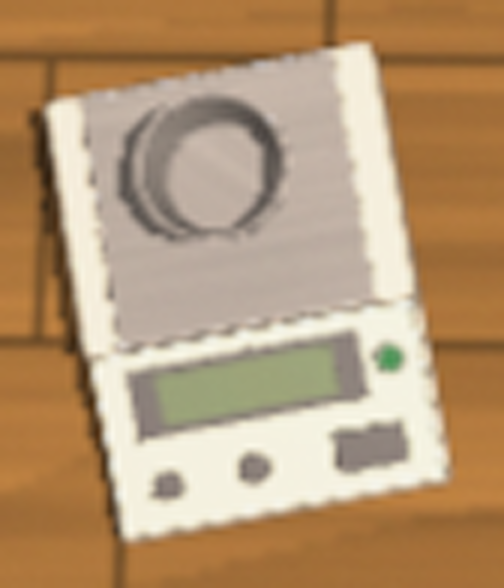

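View pics/c2.png

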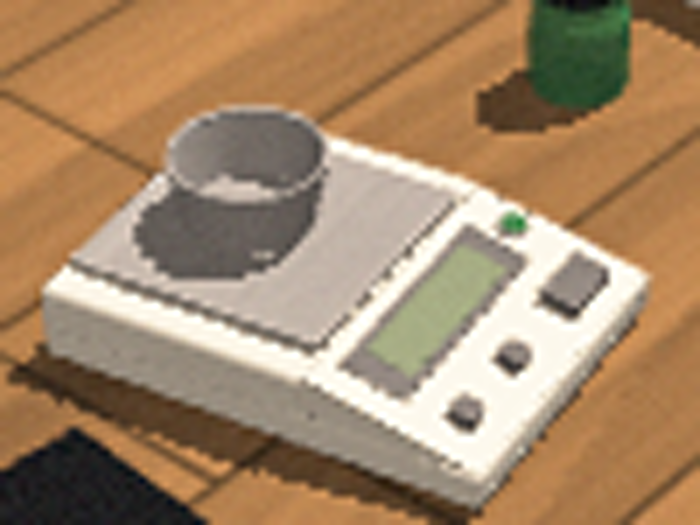

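The cup on the left scale is empty, and its oblong tare key is at top-view px (211,212). Next I'll cross-check the key position in both cameras and work out the goal pose.

```bash
cat >> h.py <<'E'
from scipy.spatial.transform import Rotation as Ro
yaw=np.radians(11.43);C=np.array([.5776,.2179,0])
S=Ro.from_euler("z",yaw)
key=C+S.apply([-.087,-.046,.034])
n=S.apply([-np.sin(np.radians(12)),0,np.cos(np.radians(12))])
ys=-S.apply([0,1,0]);Rd=Ro.from_matrix(np.c_[np.cross(ys,-n),ys,-n])
def goal(h,k=None): # TCP for fingertips h above key top
    return (key if k is None else k)+n*(h+.019)
def delta(h,k=None):
    s=read_state();return np.round((goal(h,k)-s["ee_pos"])/.25,4),np.round((Rd*Ro.from_quat(s["eef_rot"]).inv()).as_rotvec()/2/np.pi,4)
E
python3 - <<'E'
from h import *
print("key",key,"n",n)
for nm in("top","side"):
    p=cv2.imread(f"pics/{nm}0.png").astype(int)
    u,v=proj(nm,key);print(nm,"pred",u,v)
    u0,v0=int(round(u)),int(round(v));w=9
    g=p[v0-w:v0+w+1,u0-w:u0+w+1].mean(2);m=(g<150)
    m=cv2.connectedComponentsWithStats(m.astype(np.uint8))
    for s,c in zip(m[2][1:],m[3][1:]):
        q=c+[u0-w,v0-w];print(s,q,world(nm,*q,.034 if nm=="top" else .033))
print(delta(.06))
E
```

```text
key [0.50144127 0.15557145 0.034     ] n [-0.20378829 -0.04120198  0.9781476 ]
top pred 211.85514323066704 211.88981263429642
[ 0  0  8  2 14] [206.07142857 203.42857143] [0.52546624 0.17275544 0.034     ]
[ 3  6 12  7 69] [211.17391304 212.01449275] [0.50106609 0.15750243 0.034     ]
[ 6 16 13  3 23] [216.34782609 220.47826087] [0.47717859 0.14215836 0.034     ]
side pred 252.36435077223342 219.17080405800272
[0 1 2 3 5] [243.4 211.8] [0.54679134 0.1432847  0.033     ]
[ 4  0 15  8 69] [256.14492754 212.37681159] [0.5146995  0.11999077 0.033     ]
[0 6 2 4 5] [243.2 217.4] [0.52914457 0.1657436  0.033     ]
[ 4  6 10 10 57] [251.56140351 220.50877193] [0.49996492 0.16130488 0.033     ]
[15 12  4  7 19] [259.84210526 225.89473684] [0.46471781 0.16577845 0.033     ]
(array([ 1.3716,  2.6295, -0.5519]), array([ 0.0076, -0.0324, -0.012 ]))
```

>>> {"api": "servo_tool", "payload": {"targets": [0.2,0.2,0,0.003,-0.012,-0.004,0,0.4,0.4,0,0.006,-0.024,-0.008,0,0.6,0.6,0,0.0076,-0.0324,-0.012,0,0.8,0.8,0,0.0076,-0.0324,-0.012,0,0.8,0.8,0,0.0076,-0.0324,-0.012,0], "newtons": 20}}

```text
time: 0.72
ee_pos: [0.3437, -0.3032, 0.2498]
eef_rot: [0.99, 0.1, 0.104, -0.01]
force: [-1.0, -0.4, 0.3]
gripper_width: 0.0001
finger_force: 0.0
```

>>> {"api": "servo_tool", "payload": {"targets": [0.06,0.22,0,0,0,0,0,0.13,0.44,0,0,0,0,0,0.2,0.66,0,0,0,0,0,0.27,0.88,0,0,0,0,0,0.33,1,0,0,0,0,0]}}

```text
time: 1.35
ee_pos: [0.4251, -0.0529, 0.25]
eef_rot: [0.989, 0.1, 0.104, -0.01]
force: [0.4, 0.3, 0.1]
gripper_width: 0.0001
finger_force: 0.0
```

```bash
sed -i 's/^key=.*/key=np.array([.501,.1568,.034])/' h.py; python3 - <<'E'
from h import *
s=read_state();print(s["time"],s["ee_pos"],s["gripper_width"],s["force"],s["joint_positions"]);print(delta(.04),delta(.01))
E
```

```text
1.35 [ 0.42509886 -0.05289961  0.24996208] 8.290567916463476e-05 [0.44635509 0.34201368 0.12652445] [-0.26697153 -0.38149542  1.79661858  0.0927663   1.53865055  1.10825011]
(array([ 0.2555,  0.8291, -0.633 ]), array([ 0.0002,  0.    , -0.0003])) (array([ 0.28  ,  0.834 , -0.7504]), array([ 0.0002,  0.    , -0.0003]))
```

>>> {"api": "servo_tool", "payload": {"targets": [0.08,0.24,0,0,0,0,0,0.16,0.48,0,0,0,0,0,0.25,0.72,-0.05,0,0,0,0,0.25,0.829,-0.25,0,0,0,0,0.255,0.829,-0.45,0,0,0,0]}}

```text
time: 1.98
ee_pos: [0.4883, 0.1542, 0.1358]
eef_rot: [0.989, 0.101, 0.104, -0.01]
force: [0.4, -0.5, -0.8]
gripper_width: 0.0001
finger_force: 0.0
```

>>> {"api": "servo_tool", "payload": {"targets": [0,0,-0.1,0,0,0,0,0,0,-0.183,0,0,0,0,0,0,-0.183,0,0,0,0]}}

```text
time: 2.35
ee_pos: [0.4874, 0.1517, 0.0897]
eef_rot: [0.99, 0.099, 0.102, -0.009]
force: [-0.1, 0.2, 0.4]
gripper_width: 0.0004
finger_force: 0.0
```

```bash
python3 - <<'E'
from h import *
s=read_state();print(s["time"],s["ee_pos"],s["force"]);print(delta(.01),delta(.003))
for nm in("top","side"):
    p,d=snapshot(nm);cv2.imwrite(f"pics/{nm}1.png",p);np.save(f"{nm}1d.npy",d)
    tip=s["ee_pos"]+.019*Ro.from_quat(s["eef_rot"]).apply([0,0,1]);print(nm,proj(nm,tip),proj(nm,key))
    if nm=="side":cv2.imwrite("pics/c3.png",cv2.resize(p[140:250,190:320],None,fx=5,fy=5,interpolation=cv2.INTER_CUBIC))
E
```

```text
2.35 [0.48740833 0.15165612 0.08970582] [-0.11148263  0.24047654  0.37854073]
(array([ 0.0307,  0.0158, -0.1094]), array([ 0.0004, -0.0007,  0.0001])) (array([ 0.0364,  0.0169, -0.1367]), array([ 0.0004, -0.0007,  0.0001]))
top [211.30149948 214.52984504] [211.41979926 212.0402045 ]
side [255.99649864 210.20321471] [252.22644871 219.41735364]
```

View pics/c3.png

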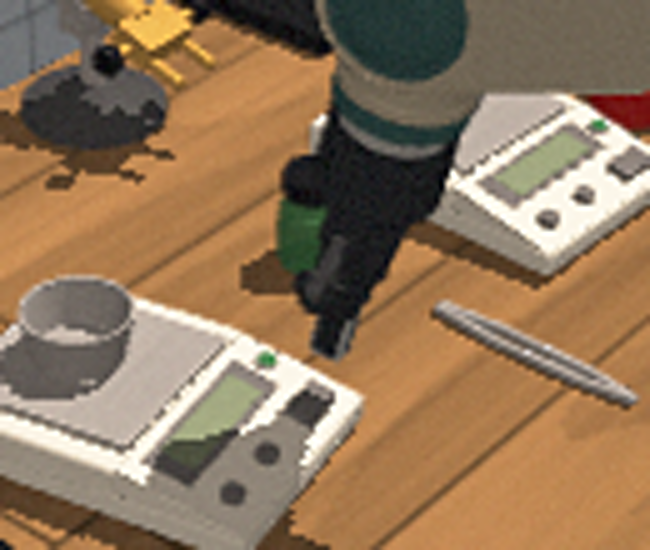

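The fingertips show at crop px (332,352), which is full-image (256.4,210.4) and matches the model. They are roughly 38 mm above the key, which is at crop (312,405). Descending.

>>> {"api": "servo_tool", "payload": {"targets": [0.016,0.008,-0.055,0,0,0,0,0.031,0.016,-0.109,0,0,0,0,0.031,0.016,-0.109,0,0,0,0,0.031,0.016,-0.109,0,0,0,0]}}

```text
time: 2.95
ee_pos: [0.4965, 0.156, 0.0645]
eef_rot: [0.99, 0.099, 0.104, -0.01]
force: [-0.7, -1.1, -0.6]
gripper_width: -0.0004
finger_force: 0.0
```

```bash
python3 - <<'E'
from h import *
s=read_state();print(s["time"],s["ee_pos"],s["force"]);print(delta(.01),delta(.0),delta(-.004))
for nm in("top","side"):
    p,d=snapshot(nm)
    tip=s["ee_pos"]+.019*Ro.from_quat(s["eef_rot"]).apply([0,0,1]);print(nm,proj(nm,tip),proj(nm,key))
    if nm=="side":cv2.imwrite("pics/c4.png",cv2.resize(p[190:240,220:290],None,fx=9,fy=9,interpolation=cv2.INTER_CUBIC))
E
```

```text
2.95 [0.49653535 0.15595545 0.06449328] [-0.71545587 -1.07030107 -0.61074739]
(array([-0.0058, -0.0014, -0.0085]), array([ 0.0003, -0.    ,  0.0001])) (array([ 0.0024,  0.0002, -0.0476]), array([ 0.0003, -0.    ,  0.0001])) (array([ 0.0056,  0.0009, -0.0633]), array([ 0.0003, -0.    ,  0.0001]))
top [210.938195   211.91018623] [211.41979926 212.0402045 ]
side [252.49177329 216.36446761] [252.22644871 219.41735364]
```

View pics/c4.png

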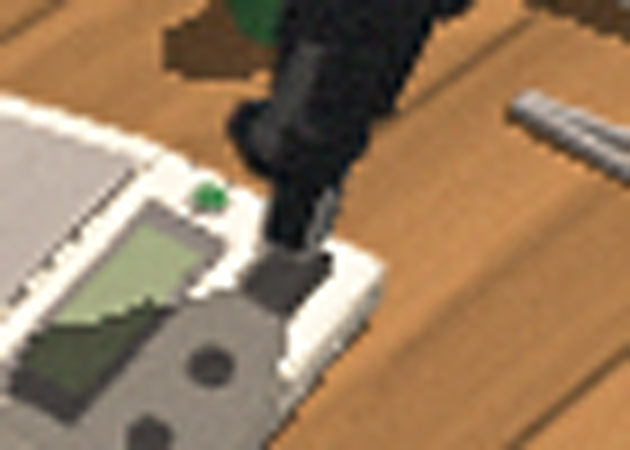

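>>> {"api": "servo_tool", "payload": {"targets": [0.001,0,-0.024,0,0,0,0,0.002,0,-0.044,0,0,0,0,0.002,0,-0.044,0,0,0,0,0.002,0,-0.044,0,0,0,0]}}

```text
time: 3.55
ee_pos: [0.497, 0.1559, 0.0535]
eef_rot: [0.99, 0.099, 0.104, -0.01]
force: [-0.3, 0.0, -0.1]
gripper_width: -0.0001
finger_force: 0.0
```

>>> {"api": "servo_tool", "payload": {"targets": [0.0008,0.0002,-0.004,0,0,0,0,0.0016,0.0003,-0.008,0,0,0,0,0.0016,0.0003,-0.008,0,0,0,0]}}

```text
time: 3.92
ee_pos: [0.4976, 0.1561, 0.0517]
eef_rot: [0.99, 0.099, 0.104, -0.01]
force: [0.0, -0.8, 1.3]
gripper_width: 0.0001
finger_force: 0.8
```

```bash
python3 - <<'E'
from h import *
s=read_state();print(s["time"],s["ee_pos"],s["force"],s["force"]@n,(s["ee_pos"]-goal(0))@n);print(delta(-.003))
E
```

```text
3.925 [0.49755553 0.15607393 0.05173239] [ 0.00709145 -0.78497027  1.33011614] 1.3319470887568239 -0.0009232439033664353
(array([ 0.0007,  0.0003, -0.0083]), array([0.0002, 0.0001, 0.0001]))
```

>>> {"api": "servo_tool", "payload": {"targets": [0.0004,0.0001,-0.002,0,0,0,0,0.0008,0.0002,-0.004,0,0,0,0,0.0008,0.0002,-0.004,0,0,0,0]}}

```text
time: 4.3
ee_pos: [0.4978, 0.1561, 0.0507]
eef_rot: [0.99, 0.099, 0.104, -0.01]
force: [-0.9, 0.4, 2.9]
gripper_width: 0.0003
finger_force: 1.3
```

>>> {"api": "servo_tool", "payload": {"targets": [0.0004,0.0001,-0.002,0,0,0,0,0.0008,0.0002,-0.004,0,0,0,0,0.0008,0.0002,-0.004,0,0,0,0]}}

```text
time: 4.68
ee_pos: [0.498, 0.1562, 0.0497]
eef_rot: [0.99, 0.099, 0.104, -0.01]
force: [-0.4, -0.3, 4.1]
gripper_width: -0.0
finger_force: 1.9
```

>>> {"api": "servo_tool", "payload": {"targets": [0.0004,0.0001,-0.002,0,0,0,0,0.0008,0.0002,-0.004,0,0,0,0,0.0008,0.0002,-0.004,0,0,0,0]}}

```text
time: 5.05
ee_pos: [0.4982, 0.1562, 0.0487]
eef_rot: [0.99, 0.099, 0.104, -0.01]
force: [-0.1, -0.4, 4.6]
gripper_width: -0.0001
finger_force: 2.4
```

>>> {"api": "servo_tool", "payload": {"targets": [0.0002,0,-0.001,0,0,0,0,0.0004,0.0001,-0.002,0,0,0,0,0.0004,0.0001,-0.002,0,0,0,0]}}

```text
time: 5.42
ee_pos: [0.4982, 0.1562, 0.0484]
eef_rot: [0.99, 0.099, 0.104, -0.01]
force: [-2.1, -0.7, 8.1]
gripper_width: -0.0001
finger_force: 3.9
```

>>> {"api": "servo_tool", "payload": {"targets": [0.0002,0,-0.001,0,0,0,0,0.0002,0,-0.001,0,0,0,0,0.0002,0,-0.001,0,0,0,0]}}

```text
time: 5.8
ee_pos: [0.4982, 0.1562, 0.0484]
eef_rot: [0.99, 0.099, 0.104, -0.01]
force: [-3.6, -0.4, 9.6]
gripper_width: -0.0001
finger_force: 5.0
```

The key has bottomed: the force rose past 5 N and the fingertips stopped moving. Releasing along the key normal.

>>> {"api": "servo_tool", "payload": {"targets": [-0.002,-0.0004,0.01,0,0,0,0,-0.005,-0.001,0.025,0,0,0,0,-0.012,-0.0025,0.06,0,0,0,0,-0.04,-0.008,0.2,0,0,0,0,-0.08,-0.016,0.4,0,0,0,0]}}

```text
time: 6.42
ee_pos: [0.4766, 0.1518, 0.1472]
eef_rot: [0.99, 0.099, 0.102, -0.009]
force: [1.1, 0.2, 0.5]
gripper_width: 0.0
finger_force: 0.0
```

>>> {"api": "servo_tool", "payload": {"targets": [-0.08,-0.1,0.15,0,0,0,0,-0.15,-0.3,0.3,0,0,0,0,-0.15,-0.5,0.3,0,0,0,0,-0.15,-0.6,0.3,0,0,0,0,-0.15,-0.6,0.3,0,0,0,0]}}

```text
time: 7.05
ee_pos: [0.4402, 0.001, 0.2227]
eef_rot: [0.99, 0.097, 0.104, -0.01]
force: [0.9, -0.2, -0.7]
gripper_width: -0.0001
finger_force: 0.0
```

```bash
python3 - <<'E'
from h import *
s=read_state();print(s["time"],s["ee_pos"],s["force"])
p,d=snapshot("top");cv2.imwrite("pics/top2.png",p)
a=np.load("top0.npz")
def rect(d):
    W=cloud("top",d);m=np.zeros(d.shape,bool);m[138:236,150:234]=1;m&=(W[...,2]>.015)&(d>0)
    n_,l,st,c=cv2.connectedComponentsWithStats(m.astype(np.uint8));P=W[l==1+np.argmax(st[1:,4])]
    return cv2.minAreaRect((P[:,:2]*1000).astype(np.float32))
print(rect(a["d"]),rect(d))
def keyh(d): # mean height in the key's middle
    W=cloud("top",d);return W[210:214,208:215,2].mean()
print(keyh(a["d"]),keyh(d))
cv2.imwrite("pics/c5.png",np.hstack([cv2.resize(q[138:236,150:234],None,fx=4,fy=4) for q in(a["p"],p)]))
E
```

```text
7.05 [0.4402013  0.00097287 0.22271033] [ 0.92614609 -0.22200527 -0.69482159]
((577.63818359375, 217.92523193359375), (216.19493103027344, 160.1851806640625), 11.427759170532227) ((577.1383666992188, 218.120361328125), (215.4949951171875, 160.78274536132812), 11.368180274963379)
0.0351848378772313 0.03489040072993177
```

View pics/c5.png

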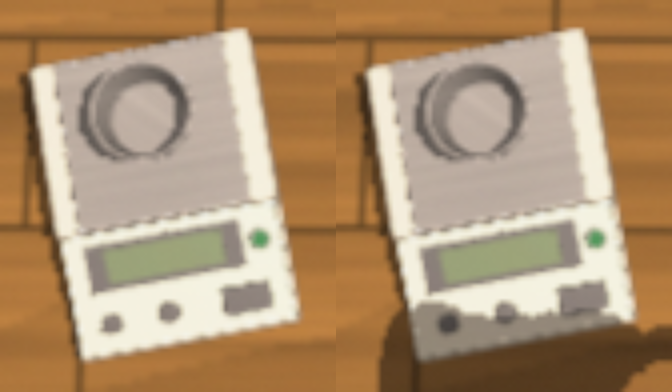

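The before and after views show the scale and cup unmoved and the key back up at crop (583,298). The hand is well clear.

```bash
python3 -c "
from plant import *
print(close_job())"
```

```text
the job is handed in; nothing more can be done
None
```

I pressed the empty-cup scale's tare key fully down (about 10 N at most) and it sprang back up; the hand is over 10 cm clear, that scale and its cup did not move, and the job is handed in.

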